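# Feel the cuvette carrier into the hidden well of a photometer and start the reading

### The job

Load the cuvette carrier into the photometer: slide its nose into the low dark bay up to the back wall, then feel along that wall until the foot under the nose drops into the well you cannot see and the carrier lies flat on the bay floor. Let go of it there, without ever forcing it, then press the round key on top of the photometer to start the reading. Do not disturb the bottle, tube, pen and tweezers lying around.

Things in the scene. Friction and masses are not known exactly. Their poses are not given: they have to be found in the camera images.
- reader: White photometer fixed to the table, 173 x 230 x 112 mm high. Origin on the table under the middle of its bay; x points into the bay, y to the left seen from the loading side, z up. An aluminium loading shelf (y +-60 mm, top at z 30 mm) begins at x -48 mm and runs level into the bay, a low tunnel. Roof top z 86 mm; the taller rear part begins at x 54 mm.
- bay_mouth (a point): Middle of the bay's mouth at floor height (reader x -30, y 0, z 30 mm). The tunnel is 112 mm wide (y +-56 mm) and 36 mm high; a dark lip on the roof's edge stands 4 mm out of the mouth. It is 80 mm deep from here to the back wall. Axes as the reader's.
- fence (a point): Foot of the back wall's middle (reader x 50, y 0, z 30 mm). The floor is level but for one unseen open well at this wall: x 18 to 50, 26 mm along y, 8 mm deep, upright walls. It is in the cell carriage, which is braked and stays put, wherever it was left: the well's centre is anywhere from y -26 to +26 mm.
- carrier: Cuvette carrier, loose, 0.12 to 0.2 kg: aluminium bar 24 mm wide (x -12 to 119, z 8 to 14 mm), black foot and short clear cuvette under and on its nose (top z 26 mm), upright grip at the other end. Origin under the grip, level with the undersides of foot and heel; x to the nose, z up. Heel: x +-15, y +-12, z from 0 mm. It stands level on the table.
- carrier_grip (a point): Where to hold the carrier: inside the grip, 62 mm above the carrier's origin. Grip: 28 mm along x, 16 mm thick along y, z 12 to 82 mm; close the fingers across y. With the nose at the back wall the grip is 69 mm in front of the reader's origin (39 mm before the mouth) and the heel hangs in front of the shelf.
- carrier_foot (a point): Centre of the underside of the foot, 105 mm ahead of the carrier's origin. Foot: x 91 to 119 mm (flush with the nose), 22 mm wide, 8 mm deep below the bar. Underside at reader height 30 mm on the bay floor, 22 mm in the well, where the bar then lies flat on the floor; let go elsewhere, the carrier rests nose-up.
- read_key (a joint): Travel of the round grey key on the photometer's roof, m: 0 released, 0.005 fully down; sprung, about 4 N fully down; 3.5 mm starts the reading.
- read_key_top (a point): Centre of the top of the key (26 mm across), on the right part of the photometer's roof; press straight down.
- bottle: Bystander: small white dropper bottle with a coloured pointed cap, 26 x 26 x 80 mm, standing; origin centre of underside.
- lying_tube: Bystander: capped sample tube lying on the table, 19 x 112 x 19 mm (long axis y); origin under its middle.
- marker: Bystander: marker pen lying on the table, 17 x 135 x 16 mm (long axis y); origin under its middle.
- tweezers: Bystander: steel forceps lying on the table, 16 x 131 x 10 mm (long axis y); origin under its middle.
Mind the look-alikes: they are no part of the job. There is more than one size of the carrier; the job needs the smaller.

How it is judged (in metres and radians):
On the way, in this order (a step that is already met when the one before it is completed fails the run):
1. the carrier's foot is in the well, the carrier lies flat and the fingers have let go of it (z of carrier_foot in the frame of reader below 0.0245 m and x of carrier_foot in the frame of reader between 0.025 and 0.045 m and y of carrier_foot in the frame of reader between -0.045 and 0.045 m and angle between carrier's own z axis and vertical below 0.04 rad and contact force between the fingers and carrier below 0.1 N), for 0.3 s.
2. the key is pressed at least 3.5 mm while the carrier is seated (z of carrier_foot in the frame of reader below 0.0245 m and x of carrier_foot in the frame of reader between 0.025 and 0.045 m and y of carrier_foot in the frame of reader between -0.045 and 0.045 m and angle between carrier's own z axis and vertical below 0.04 rad and value of joint read_key above 0.0035 m), for 0.05 s.
At the end, for the whole second after the job is handed in: The foot stands on the floor of the well (its underside less than 24.5 mm above the reader's origin, inside the bay), the carrier lies flat within 0.04 rad, released and at rest, and the key has been pressed after that and has sprung back to within 1 mm (z of carrier_foot in the frame of reader below 0.0245 m and x of carrier_foot in the frame of reader between 0.025 and 0.045 m and y of carrier_foot in the frame of reader between -0.045 and 0.045 m and angle between carrier's own z axis and vertical below 0.04 rad and linear speed of carrier below 0.01 m/s and value of joint read_key below 0.001 m); the robot touches nothing.
It fails at once if the carrier is forced: more than 40 N between it and the photometer (contact force between carrier and reader above 40 N).
It fails at once if the small dropper bottle is pushed more than 30 mm (distance of bottle from where it was at the start of the episode above 0.03 m).
It fails at once if the lying sample tube is pushed more than 30 mm (distance of lying_tube from where it was at the start of the episode above 0.03 m).
It fails at once if the marker pen is pushed more than 30 mm (distance of marker from where it was at the start of the episode above 0.03 m).
It fails at once if the tweezers is pushed more than 30 mm (distance of tweezers from where it was at the start of the episode above 0.03 m).
It also fails if it takes over 72 s, if anything falls off the work surface, if the arm or the gripper's body presses on something with over 40 N, if the wrist force passes 120 N, or if a joint passes its speed limit or range.

### The arm

A 7-joint arm with a two-finger parallel gripper is mounted at the origin on a cart in front of the work surface, level with it; the furniture and walls round the work are solid. World frame = base frame: x ahead of the robot, y to its left, z up, the work surface at z = 0. Lengths are in m, angles in degrees, forces in N, time in s.
With the tool pointing down it reaches from about 0.425 to 0.8 m from the base axis. Payload 8.3 kg.
Tool frame: the origin (TCP) lies at the very end of the fingers, on their centre line; the grasp point (between the pads) lies 19 mm behind it; z points along the fingers, y is the line along which they close (so a half turn about z gives the same grasp; the last joint's range is limited). The gripper opens to 85 mm and grips with 20 to 120 N. Pads are 22 mm wide; open, the fingers measure 114 mm over their backs; the gripper's body (76 mm by 85 mm) begins 54 mm behind the grasp point. The pads swing forward as they close: fully open they stand 13 mm farther back than shut.
Start: joints at [61.484, 21.967, 0.94, 78.501, -0.361, 79.538, -2.664], TCP at [0.263, -0.567, 0.231] pointing down, gripper open.
Joint ranges: [-169.22, 169.22], [-14.56, 117.87], [-87.37, 89.26], [10.42, 133.3], [-82.24, 262.24], [0.94, 117.77], [-172.7, 172.7]. Speed limits (degrees/s): [136.94, 136.94, 172.46, 172.46, 180, 180, 180].

### API

Orientations are given as a 3x3 rotation matrix whose columns are the frame's x, y, z axes.
In Python, from rig import r gives the robot as it stands.
- The arm moves only by the tool servo_tool, never from a script. Its argument "increments" is a list of rows, each a list of 7 numbers: the shift along the tool's x, y, z scaled (see below), then the turn, a rotation vector about the tool's x, y, z scaled (see below), then the opening, from 0 (shut) to 1 (fully open). A call has 1 to 12 rows; each row shifts and turns the commanded pose from where the row before left it, along the tool's axes as they then stand; what a row does not reach is not made up. The controller multiplies each number of a shift by 0.4 m and each number of a turn by 0.08 rad. A row lasts 1/8 s, in which the tool goes at most 62.5 mm and 10.7 degrees, less where a joint would pass 70% of its speed; a pose out of reach is approached as far as the arm can. A call with a number of a shift or a turn outside -1 to 1 is refused whole. A call with a gripper value outside its range is refused whole. The fingers move at their own pace and stop on an object; "grip_force" is the grip in N (left out, the last holds). Time passes only in rows, so rows that do not move let the fingers close. It gives the time, the measured TCP pose, the force, the opening and the grip force at its end, in the units of the state.
- r.observe(): the state, without advancing time (a new reading comes with each control period).
- r.grab_frame(name): name is "scene" or "top"; returns a dict with "pixels" (400x640x3 uint8, blue, green, red), "fx", "fy", "cx", "cy" (pixels), "eye" and "orientation" of the camera in the world. Camera axes: x right, y down, z forward; pixel columns grow to the right and rows downward; lengths in m; the calibration is good to about 2 mm. A picture is of the moment at which its call begins. There is no depth.
- r.job_done(): hands the job in; it is judged then, once.
Trained networks look in the newest picture that a camera, given by its name, has taken for a name from the list of things; names that differ only in an ending like _2 or _b are one class to them, and where a whole thing is asked for, a point or a joint stands for the part that bears it (a point fixed in the world has none). Each returns a list of dicts, best first, with "confidence" (0 to 1); they miss things now and then, are a little off and sometimes report something else, mostly with a low value. They report only what shows in the picture. A call takes as long as a camera call. They do not tell look-alikes from the thing itself.
- r.search_frame(camera, label): "centre" ([row, column] in pixels, amid what is visible of it).
- r.regions_of(camera, label): "region" (400x640 bool, what is visible of it) and "centre" ([row, column] in pixels, amid what is visible of it).
- r.pinpoint(camera, label): "centre" ([row, column] in pixels: a listed point, or the origin of a listed thing).
The state is a dict: "t": time; "q": joint angles; "dq": joint speeds; "joint_efforts": joint torques, N m; "eef_pos": TCP position; "eef_rot": TCP orientation; "ft_force": force on the tool from outside, world axes, zero at the start; "ft_torque": the same for the moment, N m; "grip_width": finger opening in m; "finger_force": force on a finger pad.
Only numpy, scipy, OpenCV 4.12 (cv2) and the standard library are available. Lean on these libraries where they do the work, as an engineer would, in place of code of your own. Each camera call takes 0.05 s, during which the arm holds its last target. There are 200 camera calls.

## Working session

There is one attempt and no reset: what is moved stays moved. The work goes in short steps, Python scripts to look and compute and a tool call to move; the robot and the scene stay as the last step left them, time stands still between calls to the robot, and variables do not carry over. Pictures are saved under pics/ and viewed, at most 10 in all, crops included, and the job is handed in when it is done.

Besides the shell and the picture viewer there is one more tool, called after "Call:" by a JSON object that holds its "name" and its "arguments". servo_tool: Moves the arm, as the interface text tells. Its arguments: {"type":"object","properties":{"increments":{"type":"array"},"grip_force":{"type":"number"}},"required":["increments"]}

```bash
mkdir -p pics; ls; python3 - <<'E'
from rig import r
import cv2
for n in("scene","top"):
    f=r.grab_frame(n); cv2.imwrite(f"pics/{n}0.png",f["pixels"])
    print(n,f["fx"],f["fy"],f["cx"],f["cy"],f["eye"],f["orientation"])
    for l in("reader","carrier","carrier_grip","carrier_foot","read_key_top","bay_mouth","fence","bottle","lying_tube","marker","tweezers"):
        print(l,[([round(float(v)) for v in d["centre"]],round(d["confidence"],2)) for d in r.pinpoint(n,l)])
o=r.observe();print(o)
E
```

```text
pics
scene 508.13194446783103 508.13194446783103 318.58531918500114 203.18009412684114 [-0.15852844  0.46700875  0.81722488] [[-0.57177062 -0.55801571  0.60141236]
 [-0.82039018  0.39441713 -0.41399889]
 [-0.00618945 -0.7301052  -0.68330673]]
reader [([188, 333], 0.93)]
carrier [([272, 266], 0.92), ([332, 276], 0.65)]
carrier_grip [([250, 266], 0.8), ([306, 275], 0.61)]
carrier_foot [([258, 222], 0.76)]
read_key_top [([136, 357], 0.65)]
bay_mouth [([187, 342], 0.88), ([283, 305], 0.63)]
fence [([169, 322], 0.73)]
bottle [([167, 384], 0.5), ([254, 265], 0.33), ([258, 221], 0.32)]
lying_tube [([202, 415], 0.46)]
marker [([282, 304], 0.76)]
tweezers [([294, 231], 0.85)]
top 420.80639495960344 420.80639495960344 314.25562023192595 197.57590266114954 [0.2182365  0.02192375 1.20543498] [[ 0.03699747 -0.9712867   0.23501772]
 [-0.99929197 -0.03434988  0.01535074]
 [-0.00683714 -0.23541926 -0.97186986]]
reader [([176, 361], 0.83)]
carrier [([261, 243], 0.72)]
carrier_grip [([255, 235], 0.92), ([210, 267], 0.8)]
carrier_foot [([296, 199], 0.97), ([184, 250], 0.58)]
read_key_top [([183, 357], 
[... 341 characters left out ...]
187]), 'dq': array([ 0.05427029, -0.09800045,  0.03505817,  0.02254027, -0.01166141,
        0.03902209, -0.03075482]), 'joint_efforts': array([-6.45409341e-05, -6.27333927e+01,  8.42473917e-01, -3.72074819e+01,
        1.63849042e-02,  3.35611359e-03,  1.80349542e-05]), 'eef_pos': array([ 0.26328106, -0.56681818,  0.23127337]), 'eef_rot': array([[ 9.06958461e-01,  4.21220073e-01,  2.48183164e-05],
       [ 4.21220070e-01, -9.06958459e-01,  7.86512924e-05],
       [ 5.56386851e-05, -6.08794821e-05, -9.99999997e-01]]), 'ft_force': array([-0.33210564, -0.36550766, -0.76124738]), 'ft_torque': array([ 0.01357131, -0.02888962,  0.0124017 ]), 'finger_force': 0.0, 'grip_width': 0.08542740517368654}
```

View pics/scene0.png

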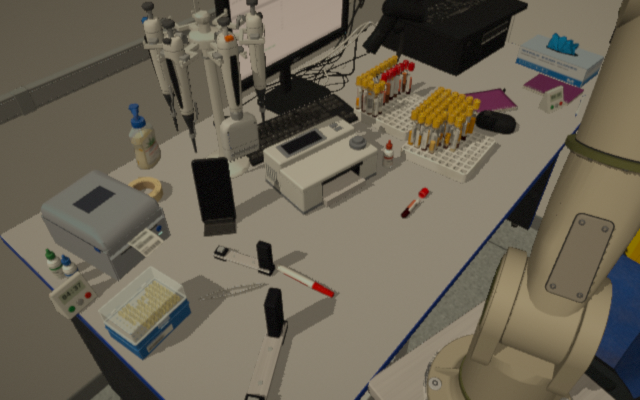

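View pics/top0.png

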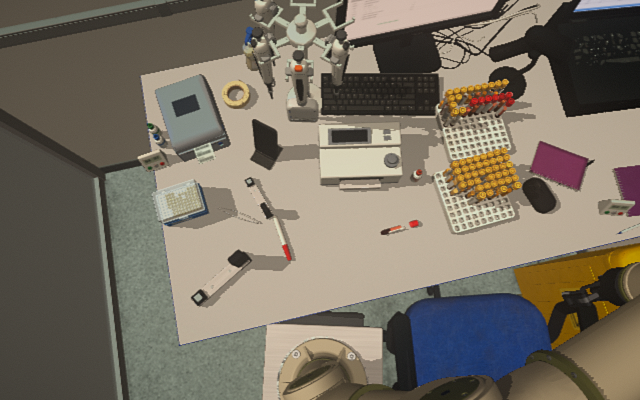

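Two candidates for the carrier. A has its grip at scene (265,257), top (267,210), and lies by the marker. B has its grip at scene (275,310), top (238,257). A looks smaller, so I'll measure both and check with one enlarged crop.

```bash
cat > h.py <<'E'
import numpy as np,cv2
from rig import r
def load(n):
    return r.grab_frame(n)
def ray(f,uv):
    d=np.array([(uv[0]-f["cx"])/f["fx"],(uv[1]-f["cy"])/f["fy"],1.]); d=np.array(f["orientation"])@d
    return np.array(f["eye"]),d/np.linalg.norm(d)
def atz(f,uv,z):
    e,d=ray(f,uv); return e+d*(z-e[2])/d[2]
def tri(f1,u1,f2,u2):
    A=np.zeros((3,3));b=np.zeros(3)
    for f,u in((f1,u1),(f2,u2)):
        e,d=ray(f,u);P=np.eye(3)-np.outer(d,d);A+=P;b+=P@e
    return np.linalg.solve(A,b)
def proj(f,p):
    c=np.array(f["orientation"]).T@(np.array(p)-f["eye"]);return np.array([f["cx"]+f["fx"]*c[0]/c[2],f["cy"]+f["fy"]*c[1]/c[2]])
E
python3 - <<'E'
from h import *
s=load("scene");t=load("top")
def crop(f,x,y,w,h,k):return cv2.resize(f["pixels"][y:y+h,x:x+w],None,fx=k,fy=k,interpolation=cv2.INTER_CUBIC)
a=crop(s,205,230,140,70,5.5)[:, :780];b=crop(t,190,165,120,70,4)
c=crop(s,235,285,70,115,2.5)
print(a.shape,b.shape,c.shape)
im=np.zeros((600,800,3),np.uint8); a=cv2.resize(a,(600,300));b=cv2.resize(b,(514,300))
im[:300,:600]=a;im[300:,:514]=b;c=cv2.resize(c,(183,300));im[300:,600:783]=c
cv2.imwrite("pics/crop1.png",im)
np.set_printoptions(precision=4,suppress=True)
# rough lengths: nose end/ bar end in top at z=.014
for nm,l in(("gripA",[(265.5,243),(267,210)]),("gripB",[(275,291),(238,257)]),("key",[(357.5,141),(391.5,159)])):
    print(nm,tri(s,l[0],t,l[1]))
for l in("reader","bottle","lying_tube","marker","tweezers","carrier"):
    for n,f in(("scene",s),("top",t)):
        for d in r.regions_of(n,l)[:2]:
            m=d["region"].astype(np.uint8);rr=cv2.minAreaRect(cv2.findNonZero(m));print(l,n,round(d["confidence"],2),np.round(cv2.boxPoints(rr)).tolist())
E
```

```text
(385, 770, 3) (280, 480, 3) (288, 175, 3)
gripA [0.4525 0.1696 0.0821]
gripB [0.3173 0.2295 0.1214]
key [ 0.604  -0.1714  0.0938]
reader scene 0.6 [[254.0, 153.0], [356.0, 106.0], [389.0, 177.0], [287.0, 224.0]]
reader top 0.75 [[317.0, 124.0], [401.0, 120.0], [404.0, 187.0], [320.0, 191.0]]
reader top 0.54 [[272.0, 217.0], [280.0, 216.0], [291.0, 258.0], [284.0, 260.0]]
bottle scene 0.8 [[381.0, 168.0], [383.0, 140.0], [394.0, 141.0], [392.0, 169.0]]
bottle top 0.65 [[408.0, 178.0], [417.0, 167.0], [424.0, 172.0], [415.0, 184.0]]
lying_tube scene 0.62 [[400.0, 214.0], [424.0, 187.0], [429.0, 191.0], [405.0, 219.0]]
lying_tube top 0.48 [[380.0, 230.0], [417.0, 219.0], [419.0, 225.0], [382.0, 236.0]]
marker scene 0.61 [[274.0, 270.0], [278.0, 262.0], [336.0, 291.0], [332.0, 299.0]]
tweezers scene 0.88 [[197.0, 295.0], [262.0, 279.0], [264.0, 288.0], [199.0, 304.0]]
tweezers top 0.52 [[271.0, 217.0], [277.0, 215.0], [292.0, 259.0], [286.0, 261.0]]
carrier scene 0.95 [[244.0, 399.0], [268.0, 286.0], [295.0, 292.0], [271.0, 405.0]]
carrier scene 0.74 [[212.0, 257.0], [222.0, 228.0], [281.0, 247.0], [272.0, 277.0]]
carrier top 0.79 [[244.0, 180.0], [251.0, 176.0], [274.0, 214.0], [266.0, 219.0]]
carrier top 0.59 [[189.0, 297.0], [240.0, 246.0], [252.0, 259.0], [202.0, 310.0]]
```

View pics/crop1.png

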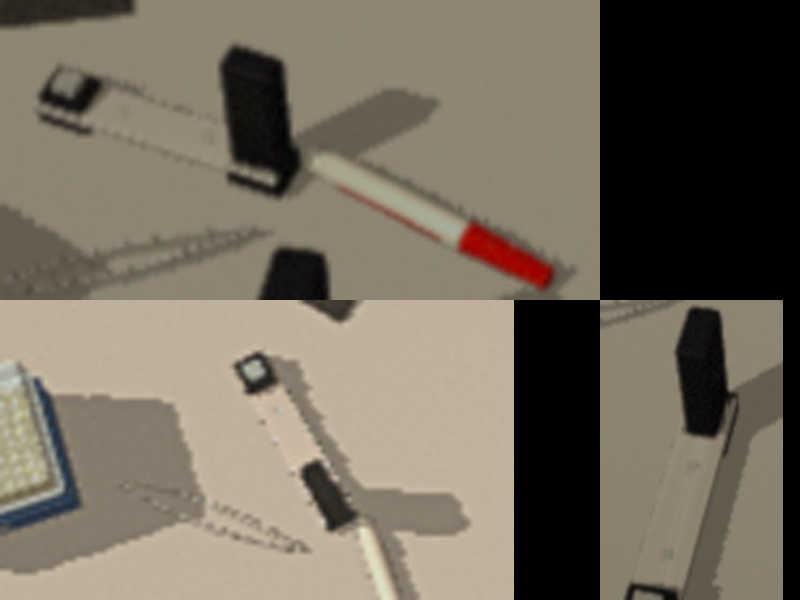

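A's grip top triangulates to z 82 mm, which matches the description; B's is at 121 mm. So A is the carrier. Crop: A's nose is at crop (70,90), its grip at (258,110), and the marker's tail is just behind its heel. Next I fit the poses of the carrier and the reader to the masks.

```bash
cat > fit.py <<'E'
from h import *
from scipy.optimize import minimize
CAR=[(-12,119,-12,12,8,14),(91,119,-11,11,0,8),(-15,15,-12,12,0,8),(-14,14,-8,8,12,82),(95,119,-11,11,14,26)]
RD=[(-30,54,-115,115,0,86),(54,125,-115,115,0,112),(-48,-30,-60,60,0,30)]
def corners(b):
    return np.array([[x,y,z] for x in b[:2] for y in b[2:4] for z in b[4:]])/1000
def mask(f,boxes,p,K=4):
    m=np.zeros((400*K,640*K),np.uint8);c,s=np.cos(p[2]),np.sin(p[2])
    for b in boxes:
        q=corners(b);w=np.c_[p[0]+c*q[:,0]-s*q[:,1],p[1]+s*q[:,0]+c*q[:,1],q[:,2]]
        uv=np.array([proj(f,v) for v in w])
        cv2.fillConvexPoly(m,cv2.convexHull(np.round((uv+.5)*K).astype(np.int32)),1)
    return m
def fit(views,boxes,p0):
    up=[(f,cv2.resize(m.astype(np.uint8),None,fx=4,fy=4,interpolation=cv2.INTER_NEAREST)) for f,m in views]
    def cost(p):
        c=0
        for f,m in up:
            k=mask(f,boxes,p);c+=1-(k&m).sum()/(k|m).sum()
        return c
    o=None
    for st in (.02,.005):
        x=p0 if o is None else o.x
        o=minimize(cost,x,method="Nelder-Mead",options=dict(initial_simplex=np.array([x]+[np.array(x)+np.eye(3)[i]*[st,st,st*5][i] for i in range(3)]),maxiter=120,xatol=1e-4))
    return o.x,o.fun
E
python3 - <<'E'
from fit import *
s=load("scene");t=load("top")
def reg(n,l,uv):
    for d in r.regions_of(n,l):
        m=d["region"]
        if m[max(uv[1]-4,0):uv[1]+5,uv[0]-4:uv[0]+5].any(): return m
c=[(s,reg("scene","carrier",(265,257))),(t,reg("top","carrier",(267,205)))]
rd=[(s,reg("scene","reader",(300,190))),(t,reg("top","reader",(360,165)))]
for nm,v,B,p0 in(("car",c,CAR,[.45,.17,np.arctan2(.04,.05)]),("rd",rd,RD,[.56,-.10,-.05])):
    q0=p0
    if nm=="car":
        n0=atz(t,(249,183),.02);g0=atz(t,(267,205),.05);print("nose",n0,"grip",g0);q0=[.4525,.1696,np.arctan2(n0[1]-.1696,n0[0]-.4525)]
    for vv in(v,v[:1],v[1:]):
        if all(x[1] is not None for x in vv):
            x,fu=fit(vv,B,q0);print(nm,np.round(x[:2],4),np.degrees(x[2]).round(2),fu)
            if len(vv)==2:
                for k,(f,_) in enumerate(vv):
                    im=cv2.resize(f["pixels"],None,fx=4,fy=4);cs,_=cv2.findContours(mask(f,B,x),0,1);cv2.drawContours(im,cs,-1,(0,255,0),1)
                    xx,yy,w,h=cv2.boundingRect(cs[0]);cv2.imwrite(f"pics/{nm}{k}.png",im[max(yy-20,0):yy+h+20,xx-20:xx+w+20])
ims=[cv2.imread(f"pics/{n}.png") for n in("car0","car1","rd0","rd1")]
ims=[cv2.resize(i,(400,300)) for i in ims];cv2.imwrite("pics/ov.png",np.vstack([np.hstack(ims[:2]),np.hstack(ims[2:])]))
E
```

```text
nose [0.54200681 0.23311703 0.02      ] grip [0.47144981 0.17234328 0.05      ]
car [0.4572 0.1754] 32.89 0.28555056267482637
car [0.4568 0.1765] 32.91 0.1228155602445491
car [0.4576 0.1744] 32.89 0.13422609778885086
rd [ 0.5847 -0.0864] 3.75 0.16346108013805893
rd [ 0.5823 -0.0912] 7.56 0.09707929607104038
rd [ 0.585  -0.0862] 4.24 0.06418193871703537
```

View pics/ov.png

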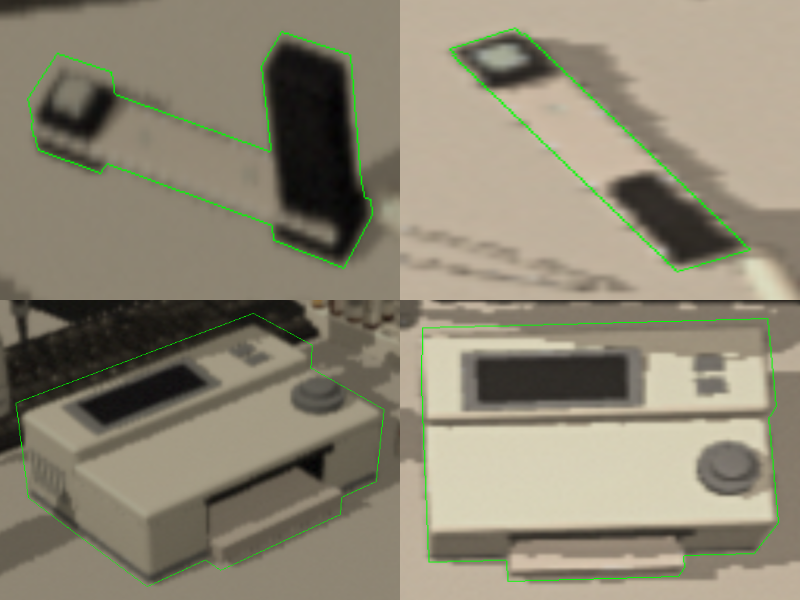

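Carrier fit is good; the reader fit is biased, as its mask overshoots at the back. I'll refine the reader from its corner points.

```bash
python3 - <<'E'
from h import *
s=load("scene");t=load("top")
cv2.imwrite("pics/s1.png",s["pixels"]);cv2.imwrite("pics/t1.png",t["pixels"])
im=np.zeros((600,800,3),np.uint8)
a=cv2.resize(s["pixels"][115:215,262:386],None,fx=4,fy=4,interpolation=cv2.INTER_CUBIC)
b=cv2.resize(t["pixels"][115:195,312:412],None,fx=3,fy=3,interpolation=cv2.INTER_CUBIC)
a=cv2.convertScaleAbs(a,alpha=1.2);im[:400,:496]=a;im[:240,500:800]=b
cv2.imwrite("pics/rdz.png",im)
E
```

```text
(no output)
```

View pics/rdz.png

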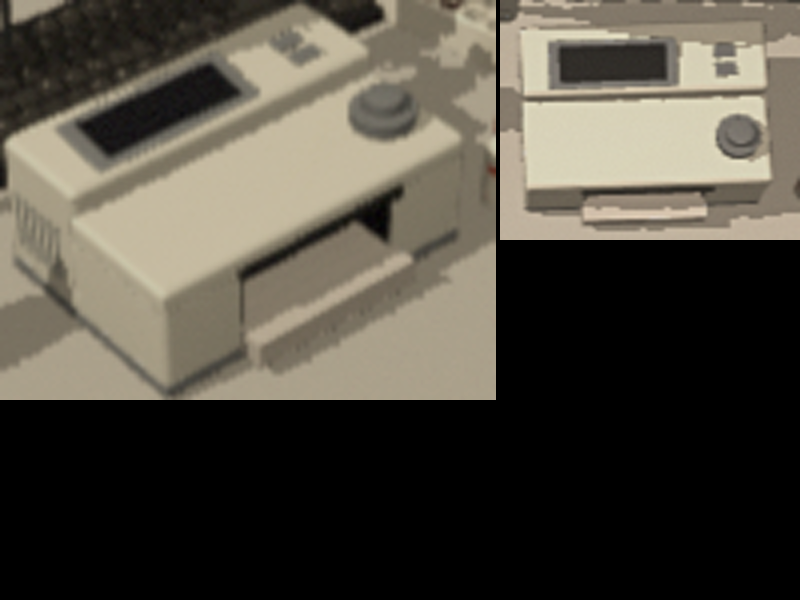

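```bash
python3 - <<'E'
from h import *
from scipy.optimize import least_squares
s=load("scene");t=load("top")
S=[((-30,115,86),(166,300)),((-30,-115,86),(462,137)),((-48,60,30),(248,345)),((-48,-60,30),(412,258)),((54,115,86),(73,215)),((-30,115,0),(168,393))]
T=[((-30,115,86),(526,187)),((-30,-115,86),(771,181)),((54,115,112),(523,93)),((54,-115,112),(767,89)),((-48,60,30),(584,207)),((-48,-60,30),(707,204))]
obs=[(s,p,(u[0]/4+262-.4,u[1]/4+115-.4)) for p,u in S]+[(t,p,((u[0]-500)/3+312-.33,u[1]/3+115-.33)) for p,u in T]
def W(x,p):
    p=np.array(p)/1000;c,n=np.cos(x[2]),np.sin(x[2]);return [x[0]+c*p[0]-n*p[1],x[1]+n*p[0]+c*p[1],p[2]]
def res(x,o=obs):return np.concatenate([proj(f,W(x,p))-u for f,p,u in o])
for o in(obs,obs[:6],obs[6:]):
    q=least_squares(lambda x:res(x,o),[.58,-.09,.05],loss="soft_l1");print(q.x[:2].round(4),np.degrees(q.x[2]).round(2),res(q.x,o).reshape(-1,2).round(1).tolist())
# key, top face centre
K=tri(s,(262+385/4-.4,115+93/4-.4),t,(312+239/3-.33,115+131/3-.33));print("key",K)
# carrier grip top centre: crop1 top view corners
k=600/140
sc=[((c[0])/k+205,c[1]/k+230) for c in[(222,65),(236,47),(285,60),(270,82)]]
g=np.mean(sc,0);print(atz(s,g,.082))
k=514/120
tc=np.mean([(303/k+190,170/k+165),(318/k+190,160/k+165)],0);print("top far edge",atz(t,tc,.082))
E
```

```text
[ 0.5848 -0.0864] 3.86 [[-1.7, -1.9], [1.1, -1.4], [2.5, -0.7], [0.3, -0.5], [-0.9, 0.4], [-1.1, 3.0], [-0.5, 0.3], [0.8, -0.2], [-0.5, -0.2], [1.6, -1.5], [-0.7, 4.5], [-0.2, 4.2]]
[ 0.5834 -0.0857] 4.23 [[-1.3, -1.3], [1.1, -1.2], [2.8, -0.2], [0.4, -0.2], [-0.7, 1.0], [-0.7, 3.6]]
[ 0.5858 -0.0865] 3.76 [[-0.5, -0.1], [0.9, -0.5], [-0.4, -0.7], [1.7, -1.8], [-0.7, 4.2], [-0.2, 3.9]]
key [ 0.60149474 -0.16926553  0.10553045]
[0.45245903 0.17617501 0.082     ]
top far edge [0.4681424  0.18079955 0.082     ]
```

Reader at about (0.5855, -0.0865) with yaw 3.8°. Carrier at about (0.456, 0.175) with yaw 32.9°. Key near (0.602, -0.170). Now moving.

Call:
{"name": "servo_tool", "arguments": {"increments": [[0.097,-0.056,0,0,0,0,1],[0.097,-0.056,0,0,0,0,1],[0.097,-0.056,0,0,0,0,1],[0.097,-0.056,0,0,0,0,1],[0.097,-0.056,0,0,0,0,1],[0.097,-0.056,0,0,0,0,1],[0.097,-0.056,0,0,0,0,1],[0.097,-0.056,0,0,0,0,1],[0.097,-0.056,0,0,0,0,1],[0.097,-0.056,0,0,0,0,1],[0,0,0,0,0,-0.87,1],[0,0,0,0,0,-0.87,1]]}}

```text
t: 3.9
eef_pos: [0.5212, -0.1994, 0.2313]
eef_rot: [[0.838, 0.546, 0.0], [0.546, -0.838, 0.0], [0.0, -0.0, -1.0]]
ft_force: [0.0, 0.0, -0.3]
grip_width: 0.0853
finger_force: 0.0
```

```bash
cat > go.py <<'E'
import sys,numpy as np
from rig import r
# go.py x y z yawdeg : total shift (units) and turn (units) from the measured pose; shift given in present tool axes
np.set_printoptions(precision=4,suppress=True)
o=r.observe();R=o["eef_rot"];p=o["eef_pos"]
print("t",o["t"],"p",p,"yaw",np.degrees(np.arctan2(R[1,0],R[0,0])).round(2),"tilt",R[:,2],"F",o["ft_force"],"w",o["grip_width"],"ff",o["finger_force"])
if len(sys.argv)>1:
    x=np.array([float(a) for a in sys.argv[1:4]])
    print("shift units",R.T@(x-p)/.4)
    if len(sys.argv)>4:
        a=np.radians(float(sys.argv[4]));D=np.array([[np.cos(a),np.sin(a),0],[np.sin(a),-np.cos(a),0],[0,0,-1]])
        print("turn units",__import__("cv2").Rodrigues(R.T@D)[0].ravel()/.08, "shift units in final axes",D.T@(x-p)/.4)
E
python3 go.py .456 .175 .15 32.9
```

```text
t 3.9 p [ 0.5212 -0.1994  0.2313] yaw 33.11 tilt [ 0.      0.0001 -1.    ] F [ 0.0447  0.0136 -0.3001] w 0.08533296000454901 ff 0.0
shift units [ 0.3747 -0.873   0.2033]
turn units [-0.0008 -0.0012  0.0466] shift units in final axes [ 0.3715 -0.8744  0.2032]
```

Call:
{"name": "servo_tool", "arguments": {"increments": [[0.0375,-0.0873,0.02,0,0,0,1],[0.0375,-0.0873,0.02,0,0,0,1],[0.0375,-0.0873,0.02,0,0,0,1],[0.0375,-0.0873,0.02,0,0,0,1],[0.0375,-0.0873,0.02,0,0,0,1],[0.0375,-0.0873,0.02,0,0,0,1],[0.0375,-0.0873,0.02,0,0,0,1],[0.0375,-0.0873,0.02,0,0,0,1],[0.0375,-0.0873,0.02,0,0,0,1],[0.0375,-0.0873,0.02,0,0,0,1],[0,0,0,0,0,0,1]]}}

```text
t: 5.28
eef_pos: [0.4558, 0.1778, 0.1511]
eef_rot: [[0.837, 0.548, -0.001], [0.548, -0.837, 0.001], [-0.0, -0.001, -1.0]]
ft_force: [0.5, -0.2, -0.1]
grip_width: 0.0853
finger_force: 0.0
```

```bash
python3 go.py .456 .175 .043 32.9; python3 - <<'E'
from h import *
s=load("scene");t=load("top")
a=cv2.resize(s["pixels"][190:300,200:330],(520,440),interpolation=cv2.INTER_CUBIC);b=cv2.resize(t["pixels"][170:240,230:300],(280,280),interpolation=cv2.INTER_CUBIC)
im=np.zeros((440,800,3),np.uint8);im[:,:520]=a;im[:280,520:]=b;cv2.imwrite("pics/pre.png",im)
E
```

```text
t 5.275 p [0.4558 0.1778 0.1511] yaw 33.22 tilt [-0.0008  0.0012 -1.    ] F [ 0.4528 -0.2418 -0.1129] w 0.08529919670704258 ff 0.0
shift units [-0.0033  0.0065  0.2702]
turn units [-0.0178  0.0003  0.0693] shift units in final axes [-0.0033  0.0061  0.2702]
```

View pics/pre.png

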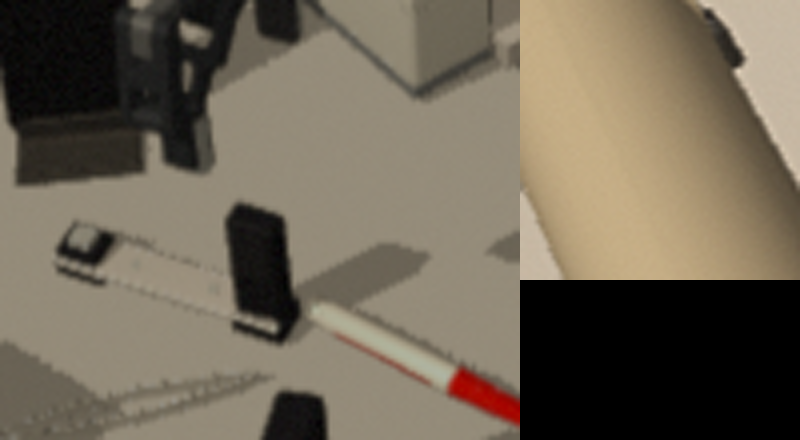

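The picture shows the fingers straddling the grip, which is at crop (258,215), and the marker is clear of them. Descend and close.

Call:
{"name": "servo_tool", "arguments": {"increments": [[-0.003,0.006,0.045,0,0,0.07,1],[0,0,0.045,0,0,0,1],[0,0,0.045,0,0,0,1],[0,0,0.045,0,0,0,1],[0,0,0.045,0,0,0,1],[0,0,0.045,0,0,0,1],[0,0,0,0,0,0,0],[0,0,0,0,0,0,0],[0,0,0,0,0,0,0],[0,0,0,0,0,0,0],[0,0,0,0,0,0,0],[0,0,0,0,0,0,0]], "grip_force": 40}}

```text
t: 6.88
eef_pos: [0.4577, 0.1718, 0.0436]
eef_rot: [[0.843, 0.538, 0.001], [0.538, -0.843, 0.0], [0.001, 0.0, -1.0]]
ft_force: [-0.1, -0.5, 2.4]
grip_width: 0.0156
finger_force: 44.2
```

```bash
python3 go.py .456 .175 .12 32.9
```

```text
t 6.875 p [0.4577 0.1718 0.0436] yaw 32.57 tilt [ 0.0006  0.0001 -1.    ] F [-0.0923 -0.5191  2.3634] w 0.015600306360543782 ff 44.21531438827515
shift units [ 0.0008 -0.0089 -0.191 ]
turn units [ 0.0032 -0.0066 -0.0719] shift units in final axes [ 0.0008 -0.0089 -0.191 ]
```

Call:
{"name": "servo_tool", "arguments": {"increments": [[0,0,0,0,0,0,0],[0,0,-0.06,0,0,0,0],[0,0,-0.08,0,0,0,0],[0,0,-0.08,0,0,0,0],[0,0,-0.08,0,0,0,0],[-0.067,0.077,0,0,0,0,0],[-0.067,0.077,0,0,0,0,0],[-0.067,0.077,0,0,0,0,0],[-0.067,0.077,0,0,0,0,0],[-0.067,0.077,0,0,0,0,0],[-0.067,0.077,0,0,0,0,0],[0,0,0,0,0,0.5,0]], "grip_force": 90}}

```text
t: 8.38
eef_pos: [0.4203, -0.0738, 0.1628]
eef_rot: [[0.867, 0.499, -0.001], [0.499, -0.867, -0.0], [-0.001, -0.0, -1.0]]
ft_force: [0.1, 0.7, -0.6]
grip_width: 0.0153
finger_force: 88.1
```

Call:
{"name": "servo_tool", "arguments": {"increments": [[0,0,0,0,0,0.9,0],[0,0,0,0,0,0.9,0],[0,0,0,0,0,0.9,0],[0,0,0,0,0,0.9,0],[0,0,0,0,0,0.9,0],[0,0,0,0,0,0.9,0],[0,0,0,0,0,0.4,0],[0,0,0,0,0,0,0]]}}

```text
t: 9.38
eef_pos: [0.4213, -0.0704, 0.1631]
eef_rot: [[0.998, 0.065, -0.0], [0.065, -0.998, 0.0], [-0.0, -0.0, -1.0]]
ft_force: [-0.4, -0.2, -0.8]
grip_width: 0.015
finger_force: 88.1
```

```bash
cat > rf.py <<'E'
# reader-frame helper: rf.py xo yo zo(mm, carrier origin in reader frame)
import sys,numpy as np,subprocess
X,Y,A=.5855,-.0865,np.radians(3.8)
x,y,z=[float(a)/1000 for a in sys.argv[1:4]]
w=[X+np.cos(A)*x-np.sin(A)*y,Y+np.sin(A)*x+np.cos(A)*y,z+.0436]
print("target",np.round(w,4));subprocess.run(["python3","go.py"]+[str(v) for v in w]+["3.8"])
E
python3 rf.py -163 28 36; python3 - <<'E'
from h import *
s=load("scene");t=load("top")
for n in("scene","top"):
    for l in ("carrier_grip","carrier_foot","carrier"):print(n,l,[([round(float(v)) for v in d["centre"]],round(d["confidence"],2)) for d in r.pinpoint(n,l)])
a=cv2.resize(s["pixels"][100:300,200:400],(600,600),interpolation=cv2.INTER_CUBIC);cv2.imwrite("pics/held.png",a)
E
```

```text
t 9.375 p [ 0.4213 -0.0704  0.1631] yaw 3.74 tilt [-0.0004  0.0001 -1.    ] F [-0.4333 -0.1974 -0.7901] w 0.015020160795907225 ff 88.09093952178955
shift units [-0.0004 -0.0026  0.2088]
turn units [-0.0022  0.0048 -0.0129] shift units in final axes [-0.0005 -0.0027  0.2088]
target [ 0.421  -0.0694  0.0796]
scene carrier_grip [([170, 377], 0.77), ([305, 274], 0.67)]
scene carrier_foot [([170, 340], 0.78)]
scene carrier [([332, 274], 0.62), ([191, 371], 0.61)]
top carrier_grip [([253, 234], 0.76)]
top carrier_foot [([299, 199], 0.7)]
top carrier [([260, 242], 0.61)]
```

View pics/held.png

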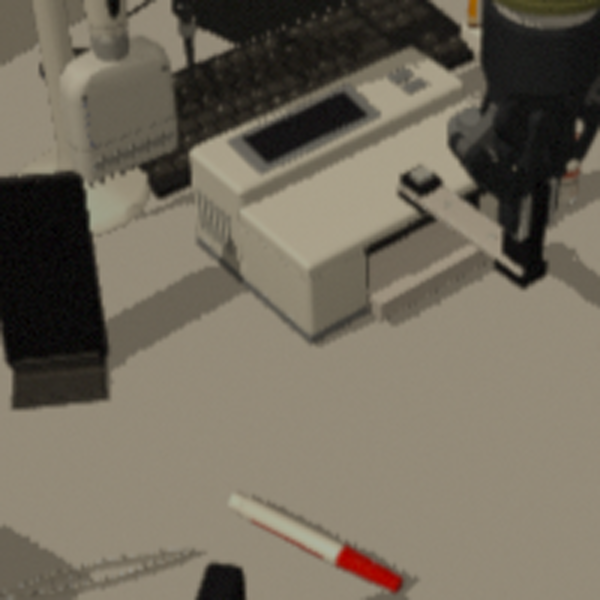

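Held level, with the marker untouched. I'll check the carrier's offset in the hand against this picture, and lower meanwhile towards the mouth height.

```bash
python3 - <<'E'
from fit import *
s=load("scene")
o=r.observe();p=o["eef_pos"];z=p[2]-.0436
C=[tuple(b[:4])+(b[4]+z*1000,b[5]+z*1000) for b in CAR[:3]+CAR[4:]]
f=s
d=[d for d in r.regions_of("scene","carrier") if d["region"][150:200,330:390].any()]
print(len(d))
m=d[0]["region"]; print(m.sum())
def px(q,yaw,dx=0):
    c,n=np.cos(yaw),np.sin(yaw);q=np.array(q)/1000;return proj(f,[p[0]+c*(q[0]+dx)-n*q[1],p[1]+n*(q[0]+dx)+c*q[1],z+q[2]])
for q in [(107,0,26),(119,12,8),(119,-12,14),(-15,12,0),(91,12,8)]: print(q,px(q,np.radians(3.74)).round(1), ((px(q,np.radians(3.74))-[200,100])*3).round(0))
x,fu=fit([(f,m)],C,[p[0],p[1],.065]);print(x-[p[0],p[1],0],np.degrees(x[2]),fu)
E
```

```text
2
802
(107, 0, 26) [340.3 155.6] [421. 167.]
(119, 12, 8) [332.4 161.7] [397. 185.]
(119, -12, 14) [340.8 155.2] [423. 166.]
(-15, 12, 0) [374.4 196.7] [523. 290.]
(91, 12, 8) [340.7 168. ] [422. 204.]
[-0.00043315  0.00139762  0.08501222] 4.870841406754743 0.24780967305363633
```

Call:
{"name": "servo_tool", "arguments": {"increments": [[-0.01,0,0,0,0,0,0],[0,0,0.05,0,0,0,0],[0,0,0.05,0,0,0,0],[0,0,0.05,0,0,0,0],[0,0,0.03,0,0,0,0],[0,0,0.02,0,0,0,0],[0,0,0.0,0,0,0,0]]}}

```text
t: 10.75
eef_pos: [0.4172, -0.0707, 0.0831]
eef_rot: [[0.998, 0.064, -0.001], [0.064, -0.998, 0.0], [-0.001, -0.0, -1.0]]
ft_force: [0.4, -0.5, -1.1]
grip_width: 0.0148
finger_force: 88.1
```

```bash
python3 rf.py -90 28 36
```

```text
t 10.75 p [ 0.4172 -0.0707  0.0831] yaw 3.69 tilt [-0.0006  0.0002 -1.    ] F [ 0.3773 -0.474  -1.0516] w 0.014800535982867962 ff 88.0804717540741
shift units [ 0.1921 -0.0031  0.0087]
turn units [-0.0034  0.0071 -0.0233] shift units in final axes [ 0.1921 -0.0027  0.0088]
target [ 0.4938 -0.0645  0.0796]
```

Call:
{"name": "servo_tool", "arguments": {"increments": [[0,0,0.011,0,0,0,0],[0.015,0,0,0,0,0,0],[0.015,0,0,0,0,0,0],[0.015,0,0,0,0,0,0],[0.015,0,0,0,0,0,0],[0.015,0,0,0,0,0,0],[0,0,0,0,0,0,0]]}}

```text
t: 11.62
eef_pos: [0.4478, -0.0687, 0.0789]
eef_rot: [[0.998, 0.065, 0.0], [0.065, -0.998, 0.0], [0.0, -0.0, -1.0]]
ft_force: [0.6, 0.0, -1.9]
grip_width: 0.0154
finger_force: 88.1
```

```bash
python3 rf.py -85 28 34
```

```text
t 11.625 p [ 0.4478 -0.0687  0.0789] yaw 3.71 tilt [ 0.0001  0.0003 -1.    ] F [ 0.6386  0.0221 -1.888 ] w 0.015432562293695152 ff 88.08061480522156
shift units [ 0.128  -0.0029  0.0032]
turn units [-0.0037 -0.001  -0.0205] shift units in final axes [ 0.1281 -0.0027  0.0032]
target [ 0.4988 -0.0642  0.0776]
```

Call:
{"name": "servo_tool", "arguments": {"increments": [[0.018,0,0,0,0,0,0],[0.018,0,0,0,0,0,0],[0.018,0,0,0,0,0,0],[0.018,0,0,0,0,0,0],[0.018,0,0,0,0,0,0],[0.018,0,0,0,0,0,0],[0.018,-0.003,0,0,0,0,0],[0,0,0.005,0,0,0,0],[0,0,0,0,0,0,0]]}}

```text
t: 12.75
eef_pos: [0.4972, -0.0643, 0.0766]
eef_rot: [[0.998, 0.065, -0.001], [0.065, -0.998, 0.0], [-0.001, -0.0, -1.0]]
ft_force: [-0.1, 0.4, -1.3]
grip_width: 0.0151
finger_force: 88.1
```

```bash
python3 rf.py -72 28 30
```

```text
t 12.75 p [ 0.4972 -0.0643  0.0766] yaw 3.7 tilt [-0.0008  0.0002 -1.    ] F [-0.1243  0.3834 -1.2524] w 0.015067331262779787 ff 88.08071494102478
shift units [ 0.0366 -0.      0.0074]
turn units [-0.0028  0.0099 -0.0217] shift units in final axes [0.0366 0.     0.0074]
target [ 0.5118 -0.0633  0.0736]
```

Call:
{"name": "servo_tool", "arguments": {"increments": [[0,0,0.0025,0,0,0,0],[0,0,0.0025,0,0,0,0],[0,0,0.0025,0,0,0,0],[0,0,0,0,0,0,0]]}}

```text
t: 13.25
eef_pos: [0.4976, -0.0644, 0.074]
eef_rot: [[0.998, 0.064, 0.0], [0.064, -0.998, -0.0], [0.0, 0.0, -1.0]]
ft_force: [-0.7, -0.3, 0.6]
grip_width: 0.0151
finger_force: 88.3
```

Call:
{"name": "servo_tool", "arguments": {"increments": [[0,0,0.0025,0,0,0,0],[0,0,0,0,0,0,0]]}}

```text
t: 13.5
eef_pos: [0.4977, -0.0645, 0.0735]
eef_rot: [[0.998, 0.064, 0.001], [0.064, -0.998, -0.0], [0.001, 0.0, -1.0]]
ft_force: [-4.1, 0.3, 6.1]
grip_width: 0.0152
finger_force: 89.4
```

Call:
{"name": "servo_tool", "arguments": {"increments": [[0,0,-0.0015,0,0,0,0],[0.004,0,0,0,0,0,0],[0.004,0,0,0,0,0,0],[0.004,0,0,0,0,0,0],[0.004,0,0,0,0,0,0],[0.004,0,0,0,0,0,0],[0.004,0,0,0,0,0,0],[0,0,0,0,0,0,0]]}}

```text
t: 14.5
eef_pos: [0.5075, -0.0638, 0.0736]
eef_rot: [[0.998, 0.064, 0.0], [0.064, -0.998, 0.0], [0.0, -0.0, -1.0]]
ft_force: [-2.2, -0.3, 3.3]
grip_width: 0.0152
finger_force: 88.7
```

Call:
{"name": "servo_tool", "arguments": {"increments": [[0.003,0,0,0,0,0,0],[0.003,0,0,0,0,0,0],[0.003,0,0,0,0,0,0],[0.003,0,0,0,0,0,0],[0,0,0,0,0,0,0]]}}

```text
t: 15.12
eef_pos: [0.5107, -0.0636, 0.0736]
eef_rot: [[0.998, 0.064, -0.003], [0.064, -0.998, -0.0], [-0.003, 0.0, -1.0]]
ft_force: [-10.5, -0.1, 12.0]
grip_width: 0.0146
finger_force: 90.0
```

Call:
{"name": "servo_tool", "arguments": {"increments": [[-0.005,0,0,0,0,0,0],[0,0,0,0,0,0,0]]}}

```text
t: 15.38
eef_pos: [0.5103, -0.0635, 0.0736]
eef_rot: [[0.998, 0.064, 0.001], [0.064, -0.998, 0.0], [0.001, -0.0, -1.0]]
ft_force: [-0.6, 0.2, 4.0]
grip_width: 0.0151
finger_force: 88.4
```

Call:
{"name": "servo_tool", "arguments": {"increments": [[0,0.003,0.0005,0,0,0,0],[0,0.003,0,0,0,0,0],[0,0.003,0,0,0,0,0],[0,0.003,0,0,0,0,0],[0,0,0,0,0,0,0]]}}

```text
t: 16.0
eef_pos: [0.5106, -0.0683, 0.0734]
eef_rot: [[0.998, 0.064, 0.001], [0.064, -0.998, 0.0], [0.001, -0.0, -1.0]]
ft_force: [0.8, 3.4, 3.9]
grip_width: 0.0151
finger_force: 88.8
```

Call:
{"name": "servo_tool", "arguments": {"increments": [[0,0.003,0,0,0,0,0],[0,0.003,0,0,0,0,0],[0,0.003,0,0,0,0,0],[0,0.003,0,0,0,0,0],[0,0,0,0,0,0,0]]}}

```text
t: 16.62
eef_pos: [0.5107, -0.0733, 0.0734]
eef_rot: [[0.998, 0.064, 0.0], [0.064, -0.998, 0.0], [0.0, -0.0, -1.0]]
ft_force: [0.8, 3.6, 5.7]
grip_width: 0.0151
finger_force: 88.8
```

Call:
{"name": "servo_tool", "arguments": {"increments": [[0,0.003,0,0,0,0,0],[0,0.003,0,0,0,0,0],[0,0.003,0,0,0,0,0],[0,0.003,0,0,0,0,0],[0,0,0,0,0,0,0]]}}

```text
t: 17.25
eef_pos: [0.511, -0.0781, 0.0734]
eef_rot: [[0.998, 0.064, 0.0], [0.064, -0.998, 0.0], [0.0, -0.0, -1.0]]
ft_force: [0.0, 3.3, 5.9]
grip_width: 0.0149
finger_force: 88.8
```

Call:
{"name": "servo_tool", "arguments": {"increments": [[0,0.003,0,0,0,0,0],[0,0.003,0,0,0,0,0],[0,0.003,0,0,0,0,0],[0,0.003,0,0,0,0,0],[0,0,0,0,0,0,0]]}}

```text
t: 17.88
eef_pos: [0.5112, -0.0829, 0.0734]
eef_rot: [[0.998, 0.064, 0.0], [0.064, -0.998, -0.0], [0.0, 0.0, -1.0]]
ft_force: [-0.5, 2.6, 5.3]
grip_width: 0.015
finger_force: 88.9
```

Call:
{"name": "servo_tool", "arguments": {"increments": [[0,0.003,0,0,0,0,0],[0,0.003,0,0,0,0,0],[0,0.003,0,0,0,0,0],[0,0.003,0,0,0,0,0],[0,0,0,0,0,0,0]]}}

```text
t: 18.5
eef_pos: [0.5102, -0.0888, 0.0724]
eef_rot: [[0.998, 0.063, -0.003], [0.063, -0.998, -0.001], [-0.003, 0.001, -1.0]]
ft_force: [-0.0, -0.1, -2.0]
grip_width: 0.0149
finger_force: 88.0
```

The foot has dropped in: Fz is free and z is 1 mm lower. Lowering gently.

Call:
{"name": "servo_tool", "arguments": {"increments": [[0,0,0.0025,0,0,0,0],[0,0,0.0025,0,0,0,0],[0,0,0.0025,0,0,0,0],[0,0,0,0,0,0,0]]}}

```text
t: 19.0
eef_pos: [0.5114, -0.0875, 0.0702]
eef_rot: [[0.998, 0.064, -0.0], [0.064, -0.998, 0.0], [-0.0, -0.0, -1.0]]
ft_force: [-0.5, -0.1, -0.6]
grip_width: 0.015
finger_force: 88.0
```

Call:
{"name": "servo_tool", "arguments": {"increments": [[0,0,0.0025,0,0,0,0],[0,0,0.0025,0,0,0,0],[0,0,0.0025,0,0,0,0],[0,0,0,0,0,0,0]]}}

```text
t: 19.5
eef_pos: [0.5114, -0.0875, 0.0672]
eef_rot: [[0.998, 0.064, -0.0], [0.064, -0.998, 0.0], [-0.0, -0.0, -1.0]]
ft_force: [-0.4, -0.7, -1.3]
grip_width: 0.0154
finger_force: 88.0
```

Call:
{"name": "servo_tool", "arguments": {"increments": [[0,0,0.0025,0,0,0,0],[0,0,0.0015,0,0,0,0],[0,0,0,0,0,0,0]]}}

```text
t: 19.88
eef_pos: [0.5116, -0.0876, 0.0659]
eef_rot: [[0.998, 0.064, 0.0], [0.064, -0.998, -0.0], [0.0, 0.0, -1.0]]
ft_force: [-1.8, 0.8, 1.9]
grip_width: 0.0149
finger_force: 88.4
```

Call:
{"name": "servo_tool", "arguments": {"increments": [[0,0,0,0,0,0,0],[0,0,0,0,0,0,0.3],[0,0,0,0,0,0,0.7],[0,0,0,0,0,0,0.7],[0,0,0,0,0,0,0.7],[0,0,0,0,0,0,0.7]], "grip_force": 20}}

```text
t: 20.62
eef_pos: [0.5115, -0.0875, 0.0657]
eef_rot: [[0.998, 0.064, 0.0], [0.064, -0.998, 0.0], [0.0, -0.0, -1.0]]
ft_force: [0.1, -0.6, 0.1]
grip_width: 0.0596
finger_force: 0.0
```

```bash
python3 go.py; python3 - <<'E'
from h import *
s=load("scene");cv2.imwrite("pics/rel.png",cv2.resize(s["pixels"][110:230,280:430],(750,600),interpolation=cv2.INTER_CUBIC))
E
```

```text
t 20.625 p [ 0.5115 -0.0875  0.0657] yaw 3.7 tilt [ 0.0001  0.0001 -1.    ] F [ 0.0882 -0.6395  0.1321] w 0.05963095675345159 ff 0.0
```

View pics/rel.png

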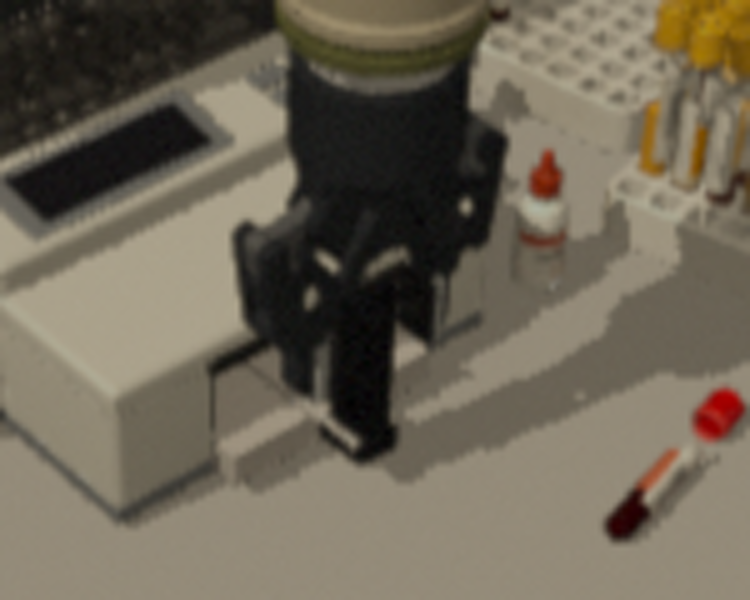

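The carrier lies low on the shelf with its grip upright, and the fingers are free. Rise straight up.

Call:
{"name": "servo_tool", "arguments": {"increments": [[0,0,-0.02,0,0,0,0.7],[0,0,-0.06,0,0,0,0.7],[0,0,-0.08,0,0,0,0.7],[0,0,-0.08,0,0,0,0.7],[0,0,-0.08,0,0,0,0.7],[-0.04,0,0,0,0,0,0.3],[-0.08,0,0,0,0,0,0],[0,0,0,0,0,0,0],[0,0,0,0,0,0,0]]}}

```text
t: 21.8
eef_pos: [0.4642, -0.0906, 0.1944]
eef_rot: [[0.998, 0.064, 0.001], [0.064, -0.998, -0.0], [0.001, 0.0, -1.0]]
ft_force: [0.7, -0.2, -0.1]
grip_width: -0.0004
finger_force: 0.0
```

```bash
python3 - <<'E'
from fit import *
np.set_printoptions(precision=4,suppress=True)
s=load("scene");t=load("top")
K=[(-14,14,-8,8,34,104),(-15,15,-12,12,22,30),(-12,38,-12,12,30,36)]
for n,f in(("scene",s),("top",t)):
    print(n,"key",[([round(float(v)) for v in d["centre"]],round(d["confidence"],2)) for d in r.pinpoint(n,"read_key_top")])
    for d in r.regions_of(n,"carrier"): print(n,d["centre"],d["region"].sum(),round(d["confidence"],2))
a=cv2.resize(s["pixels"][115:215,280:390],(550,500),interpolation=cv2.INTER_CUBIC);b=cv2.resize(t["pixels"][140:200,350:410],(240,240),interpolation=cv2.INTER_CUBIC)
im=np.zeros((500,800,3),np.uint8);im[:,:550]=a;im[:240,555:795]=b;cv2.imwrite("pics/seat.png",im)
E
python3 go.py .602 -.17 .19
```

```text
scene key [([142, 360], 0.46)]
scene [344.4, 268.0] 2225 0.73
scene [185.7, 347.5] 500 0.58
top key []
top [275.2, 219.5] 1000 0.93
t 22.1 p [ 0.4639 -0.0904  0.1936] yaw 3.71 tilt [-0.0003  0.0004 -1.    ] F [-0.1196 -0.087  -0.1787] w -0.0002035377903260947 ff 0.0
shift units [0.3316 0.2208 0.0087]
```

View pics/seat.png

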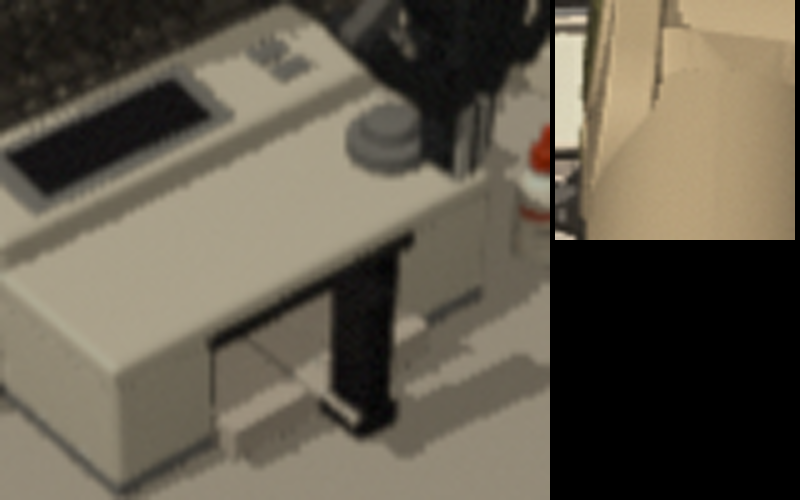

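Call:
{"name": "servo_tool", "arguments": {"increments": [[0.0415,0.0276,0,0,0,0,0],[0.0415,0.0276,0,0,0,0,0],[0.0415,0.0276,0,0,0,0,0],[0.0415,0.0276,0,0,0,0,0],[0.0415,0.0276,0,0,0,0,0],[0.0415,0.0276,0,0,0,0,0],[0.0415,0.0276,0.04,0,0,0,0],[0.0415,0.0276,0.05,0,0,0,0],[0,0,0.03,0,0,0,0],[0,0,0.03,0,0,0,0],[0,0,0,0,0,0,0]]}}

```text
t: 23.48
eef_pos: [0.6009, -0.1696, 0.1329]
eef_rot: [[0.998, 0.065, -0.002], [0.065, -0.998, 0.001], [-0.002, -0.001, -1.0]]
ft_force: [-0.4, -0.6, 0.7]
grip_width: -0.0001
finger_force: 0.0
```

```bash
python3 - <<'E'
from fit import *
np.set_printoptions(precision=4,suppress=True)
s=load("scene");t=load("top")
for z in(.095,.1,.105):print(z,atz(s,(358.1,138.2),z)[:2],atz(t,(391.3,158.3),z)[:2])
a=np.radians(3.7)
for nm,zo,pit in(("seated",22,0),("noseup",22,8/90)):
    for q in[(-15,12,0),(-15,-12,0),(-14,-8,82),(-14,8,82)]:
        q=np.array(q)/1e3;x=q[0]*np.cos(pit)-q[2]*np.sin(pit);zz=zo/1e3+q[2]*np.cos(pit)+q[0]*np.sin(pit)
        u=proj(s,[.5115+np.cos(a)*x-np.sin(a)*q[1],-.0875+np.sin(a)*x+np.cos(a)*q[1],zz]);print(nm,((u-[279.5,114.5])*5).round())
E
python3 go.py
```

```text
0.095 [ 0.61   -0.1791] [ 0.6064 -0.17  ]
0.1 [ 0.6047 -0.1747] [ 0.6046 -0.1691]
0.105 [ 0.5994 -0.1702] [ 0.6029 -0.1683]
seated [363. 446.]
seated [402. 424.]
seated [403. 289.]
seated [376. 304.]
noseup [363. 448.]
noseup [402. 426.]
noseup [414. 300.]
noseup [387. 315.]
t 23.575 p [ 0.6018 -0.1699  0.1344] yaw 3.71 tilt [ 0.0007 -0.0001 -1.    ] F [ 0.2922 -0.0194  0.3408] w 5.4223450206084576e-05 ff 0.0
```

Grip edges match the seated (level) model. Press the key.

Call:
{"name": "servo_tool", "arguments": {"increments": [[0.003,0.003,0.015,0,0,0,0],[0,0,0.015,0,0,0,0],[0,0,0.015,0,0,0,0],[0,0,0.015,0,0,0,0],[0,0,0.005,0,0,0,0],[0,0,0.005,0,0,0,0],[0,0,0.005,0,0,0,0],[0,0,0,0,0,0,0]]}}

```text
t: 24.58
eef_pos: [0.6031, -0.1713, 0.1039]
eef_rot: [[0.998, 0.064, 0.0], [0.064, -0.998, 0.0], [0.0, -0.0, -1.0]]
ft_force: [-2.5, 0.7, 2.5]
grip_width: -0.0002
finger_force: 1.4
```

Call:
{"name": "servo_tool", "arguments": {"increments": [[0,0,0.003,0,0,0,0],[0,0,0.003,0,0,0,0],[0,0,0.002,0,0,0,0],[0,0,0,0,0,0,0]]}}

```text
t: 25.08
eef_pos: [0.6033, -0.1713, 0.102]
eef_rot: [[0.998, 0.064, 0.001], [0.064, -0.998, -0.0], [0.001, 0.0, -1.0]]
ft_force: [-6.4, 0.9, 13.2]
grip_width: -0.0003
finger_force: 6.3
```

Call:
{"name": "servo_tool", "arguments": {"increments": [[0,0,-0.005,0,0,0,0],[0,0,-0.001,0,0,0,0],[0,0,0,0,0,0,0]]}}

```text
t: 25.45
eef_pos: [0.6032, -0.1713, 0.1029]
eef_rot: [[0.998, 0.064, 0.0], [0.064, -0.998, 0.0], [0.0, -0.0, -1.0]]
ft_force: [-1.9, 0.2, 3.4]
grip_width: 0.0002
finger_force: 1.7
```

Call:
{"name": "servo_tool", "arguments": {"increments": [[0,0,-0.004,0,0,0,0],[0,0,0,0,0,0,0]]}}

```text
t: 25.7
eef_pos: [0.6032, -0.1713, 0.1045]
eef_rot: [[0.998, 0.064, 0.0], [0.064, -0.998, 0.0], [0.0, -0.0, -1.0]]
ft_force: [-0.6, 0.4, 3.2]
grip_width: -0.0001
finger_force: 1.2
```

Call:
{"name": "servo_tool", "arguments": {"increments": [[0,0,-0.02,0,0,0,0],[0,0,-0.06,0,0,0,0],[0,0,-0.08,0,0,0,0],[0,0,-0.06,0,0,0,0],[0,0,0,0,0,0,0],[0,0,0,0,0,0,0]]}}

```text
t: 26.45
eef_pos: [0.6027, -0.1712, 0.1917]
eef_rot: [[0.998, 0.064, -0.001], [0.064, -0.998, 0.0], [-0.001, -0.0, -1.0]]
ft_force: [0.0, 0.6, -0.9]
grip_width: -0.0001
finger_force: 0.0
```

The force profile fits a soft spring of about 3 N and then a hard stop, so the key was fully pressed, and it has been released. Handing in.

```bash
python3 -c "
from rig import r
print(r.job_done())"
```

```text
the job is handed in; nothing more can be done
None
```

The job is handed in with no verdict returned: the foot dropped into the well and the carrier was released flat, the key was pressed to its stop and released, and the arm ended clear at about 26 s.

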